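# Lift the spacer discs from the canister on the quarter-turn key into the cradle

## Robot

A 6-joint arm with a two-finger parallel gripper is mounted at the origin on a cart in front of the work surface, level with it; the furniture and walls round the work are solid. World frame = base frame: x ahead of the robot, y to its left, z up, the work surface at z = 0. Lengths are in m, angles in rad, forces in N, time in s.
With the tool pointing down it reaches from about 0.375 to 0.9 m from the base axis. Payload 3.1 kg.
Tool frame: the origin (TCP) lies midway between the tips of the shut fingers; the grasp point (between the pads) lies 19 mm behind it; x points along the fingers, y is the direction in which the jaws open and shut, and the axes are right-handed (so a half turn about x gives the same grasp; the last joint's range is limited). The gripper opens to 85 mm and grips with 20 to 120 N. Pads are 22 mm wide; open, the fingers measure 114 mm over their backs; the gripper's body (76 mm by 85 mm) begins 54 mm behind the grasp point. The pads swing forward as they close: fully open they stand 13 mm farther back than shut.
Start: joints at [-0.178, 0.527, 1.433, -0, 1.181, -0.178], TCP at [0.625, 0, 0.231] pointing down, gripper open.
Joint ranges: [-3.08, 3.08], [-0.75, 2.2], [0.22, 2.44], [-1.43, 4.57], [0, 2.65], [-2.85, 2.85]. Speed limits (rad/s): [2.79, 2.79, 3.14, 3.14, 3.14, 3.14].

## Interface

Orientations are given as a 3x3 rotation matrix whose columns are the frame's x, y, z axes.
In Python, from plant import robot gives the robot as it stands.
- The arm moves only by the tool drive_tool, never from a script. Its argument "plan" is text: rows parted by semicolons, each of 5 numbers parted by spaces: the shift along the tool's x, y, z in cm, then the turn about the tool's x in degrees, then the opening, from 0 (shut) to 1 (fully open). In form: tx ty tz roll grip; .... A call has 1 to 8 rows; each row is the pose to reach, as a shift and turn from the pose commanded when the call began, along the tool's axes at that moment; what a row does not reach only later rows make up. A row lasts 1/10 s, in which the tool goes at most 50 mm and 8.59 degrees, less where a joint would pass 70% of its speed; a pose out of reach is approached as far as the arm can. A call with a gripper value outside its range is refused whole. The fingers move at their own pace and stop on an object; "grip_force" is the grip in N (left out, the last holds). Time passes only in rows, so rows that repeat a pose let the fingers close. It gives the time, the measured TCP pose, the force and the opening at its end, in the units of the state.
- robot.sense(): the state, without advancing time (a new reading comes with each control period).
- robot.capture(name): name is "scene" or "side" or "wrist"; returns the picture (384x512x3 uint8, red, green, blue); there is no depth.
- robot.camera_params(name): a dict with "mtx" (3x3 intrinsics, pixels), "k1" (the pictures are not rectified: a ray, as slopes to the right and down, at radius r is drawn at 1 + k1 r^2 times it, then the intrinsics apply), "world_to_cam" (4x4, takes a point from world to camera coordinates). Camera axes: x right, y up, looking along -z (the intrinsics and any distortion apply to the point x, -y, -z); pixel columns grow to the right and rows downward; lengths in m; the calibration is good to about 2 mm. A picture is of the moment at which its call begins: read the wrist's pose just before it. camera_params takes no time and is no camera call; for the wrist camera it gives the pose at the moment of the call.
- robot.finish_job(): hands the job in, once; it reports no verdict.
The state is a dict: "t": time; "joint_positions": joint angles; "qd": joint speeds; "joint_torque": joint torques, N m; "ee_pos": TCP position; "ee_rot": TCP orientation; "ft_force": force on the tool from outside, world axes, zero at the start; "wrist_torque": the same for the moment, N m; "finger_gap": opening from 0.0 (shut) to 1.0 (fully open).
Only numpy, scipy, OpenCV 4.12 (cv2) and the standard library are available. Lean on these libraries where they do the work, as an engineer would, in place of code of your own. Each camera call takes 0.05 s, during which the arm holds its last target. There are 200 camera calls.

## Task

The spacer discs are due for washing: take the lifting key out of its stand, thread it down through all three spacer discs lying in the round canister, lock it under them with about a quarter turn, and lift them out together as one stack; then set the stack level in the three-post wash cradle and let go, leaving the locked key standing in it. The discs lie out of line with each other, so feel the key down gently: never lean on the canister or the cradle with more than about 25 N. Leave everything else on the bench where it is.

Things in the scene. Friction and masses are not known exactly. Their poses are not given: they have to be found in the camera images.
- canister: fixed grey round canister, open top, 109 mm across, rim 58 mm above the bench (z = 0); origin on its axis at bench level. Two upright studs (8 mm thick, tops 58 mm up) inside, 36 mm from the axis to both sides along its y axis, pass loosely through the discs' rim slots: each disc can slide 3 mm to any side and turn 4 deg
- canister_seat (a point): centre of the flat rubber-faced ring seat, 20 mm above the bench, on which the pack of discs lies; below it a round well, 48 mm across and 14 mm deep, where the key's lugs can turn. x axis as the canister's: the discs' key notches point along it (within 4 deg)
- top_disc_centre (a point): centre, half-way up, of the uppermost of three alike aluminium discs: 90 mm across, 10 mm thick, 0.12 kg, z up, bore 21 mm with two opposite notches along its x axis (12 mm wide, to 19.5 mm from the axis), two open 15 mm slots in the rim along y. They lie flat on each other (pack top 50 mm above the bench), shifted 3 to 6 mm against each other, so the bores are out of line
- bottom_disc_centre (a point): centre, half-way up, of the lowest of the three discs, same form and axes. The middle disc is not measured. A key that has entered one disc can push it sideways until the next bore is found; all discs lie loose
- key_handle (a point): centre of the lifting key's handle: upright flat black rubber grip, 50 mm along the key's x, 20 mm thick along y, 44 mm high (from 22 mm below this point to 23 mm above); z up along the spindle; key 0.2 kg. At the start the key hangs upright by its collar in a round grey stand (64 mm across, foot 80 mm, 46 mm high, bore 38 mm) and comes free when drawn up 45 mm
- key_foot (a point): point on the key's axis 66 mm below key_handle, level with the tops of its two lugs, 8 mm above its lower end. Lugs along the key's x to 17 mm either side, 9 mm wide, edges broken 1 mm; spindle above 18 mm thick; collar 44 mm across, underside 32 mm above this point: resting on the pack, the lugs are 2 mm clear below it. Turned 60 to 90 deg either way, they hold the discs
- wash_cradle: fixed wash cradle: open metal ring 128 mm across, 11 mm high, with three stepped posts 120 deg apart, post tops 37 mm above the bench, middle open (56 mm); origin on its axis at bench level
- cradle_seat (a point): centre of the cradle's seat, 24 mm above the bench: the lowest disc lies on the posts' rubber-faced steps, inside their upper ends, which stand 48 mm from the axis (3 mm free round the disc) with sloped lead-ins out to 53 mm. Seated, the key's lower end stays 14 mm above the bench
- setting_ring3_mid (a point): bystander: plain steel ring 65 mm across, 23 mm high (this point 10 mm up)
- setting_ring1_mid (a point): bystander: plain steel ring 58 mm across, 20 mm high (this point 10 mm up)
- plug_gauge2_mid (a point): bystander: two-ended plug gauge lying down, 123 mm long (this point 10 mm up)
- centre_cap1_mid (a point): bystander: round moulded wheel centre cap, 60 mm across, 14 mm high (this point 10 mm up)
- micrometer_mid (a point): bystander: micrometer lying flat, 132 mm long (this point 10 mm up)
Mind the look-alikes: they are no part of the job. Leave any brown or purple look-alike of the part that bears key_handle alone.

How it is judged:
By the outcome, as a careful person would: the job done as asked, in the order asked, and still so for the second after the job is handed in, with the robot touching nothing.
It also fails if it takes over 72 s, if anything falls off the work surface, if the arm or the gripper's body presses on something with over 40 N, if the wrist force passes 120 N, or if a joint passes its speed limit or range.

## Working session

There is one attempt and no reset: what is moved stays moved. The work goes in short steps, Python scripts to look and compute and a tool call to move; the robot and the scene stay as the last step left them, time stands still between calls to the robot, and variables do not carry over. Pictures are saved under pics/ and viewed, about 8 in all and at most 12, crops included, and the job is handed in when it is done.

Besides the shell and the picture viewer there is one more tool, called as name(argument=value, ...) on one line, values as JSON. drive_tool: Moves the arm, as the interface text tells. Its arguments: {"type":"object","properties":{"plan":{"type":"string"},"grip_force":{"type":"number"}},"required":["plan"]}

```bash
ls; mkdir -p pics; cat > h.py <<'E'
import numpy as np, cv2
from plant import robot
def snap(n,f):
    p=robot.camera_params(n); im=robot.capture(n); cv2.imwrite('pics/'+f,im[:,:,::-1]); return im,p
def ray(p,u,v):
    K=np.array(p['mtx']);k=p['k1'];d=np.array([(u-K[0,2])/K[0,0],(v-K[1,2])/K[1,1]]);s=d.copy()
    for _ in range(20): s=d/(1+k*(s@s))
    T=np.array(p['world_to_cam']);R=T[:3,:3];return -R.T@T[:3,3],R.T@np.array([s[0],-s[1],-1])
def onz(p,u,v,z):
    o,d=ray(p,u,v);return o+d*(z-o[2])/d[2]
def proj(p,X):
    K=np.array(p['mtx']);T=np.array(p['world_to_cam']);c=T[:3,:3]@np.array(X)+T[:3,3]
    s=np.array([c[0],-c[1]])/-c[2];s=s*(1+p['k1']*(s@s));return K[0,0]*s[0]+K[0,2],K[1,1]*s[1]+K[1,2]
E
python3 - <<'E'
from h import *
a,p=snap('scene','s0.png');b,q=snap('side','d0.png');c,w=snap('wrist','w0.png')
import pickle;pickle.dump((p,q,w),open('cams0.pkl','wb'))
for n,x in(('scene',p),('side',q),('wrist',w)):
    T=np.array(x['world_to_cam']);print(n,-T[:3,:3].T@T[:3,3],T[:3,:3].T@[0,0,-1],x['mtx'],x['k1'])
s=robot.sense();print(s)
m=np.vstack([np.hstack([a,b])]);m=np.vstack([np.hstack([a,b]),np.hstack([c,c*0])])
cv2.imwrite('pics/m0.png',cv2.resize(m[:,:,::-1],(800,600)))
E
```

```text
pics
scene [-0.08978062 -0.41851502  0.86677232] [ 0.53278146  0.38905554 -0.75151827] [[376.27368399   0.         251.74438212]
 [  0.         376.27368399 193.25810493]
 [  0.           0.           1.        ]] -0.04686745975323516
side [0.12540591 1.02032973 0.71120557] [ 0.29012391 -0.8133196  -0.50432068] [[419.3874008    0.         249.54210348]
 [  0.         419.3874008  192.68569554]
 [  0.           0.           1.        ]] -0.15749311338799776
wrist [0.62432558 0.08119245 0.37402968] [-0.00176325 -0.31535285 -0.94897285] [[284.75929736   0.         257.75759804]
 [  0.         284.75929736 190.9569217 ]
 [  0.           0.           1.        ]] -0.07293420516877014
{'t': 0.15, 'joint_positions': array([-1.78496317e-01,  5.28258498e-01,  1.43360824e+00, -4.91471415e-06,
        1.18140500e+00, -1.78504924e-01]), 'qd': array([-0.00095668, -0.00474534, -0.00435239, -0.00019705, -0.0003383 ,
        0.00034961]), 'joint_torque': array([ 1.17890530e-03, -4.42742836e+01, -1.78276026e+01, -2.15643640e-04,
        5.61750654e-03, -9.84718270e-06]), 'ee_pos': array([6.24450679e-01, 1.29501160e-04, 2.30554730e-01]), 'ee_rot': array([[-1.65322241e-03,  9.99998633e-01,  1.02339058e-05],
       [ 2.93648359e-04,  1.07193861e-05, -9.99999957e-01],
       [-9.99998590e-01, -1.65321933e-03, -2.93665679e-04]]), 'ft_force': array([0.23814721, 0.10216342, 0.73653778]), 'wrist_torque': array([-0.0280053 , -0.00435295, -0.0254834 ]), 'finger_gap': 0.998462465937478}
```

View pics/m0.png

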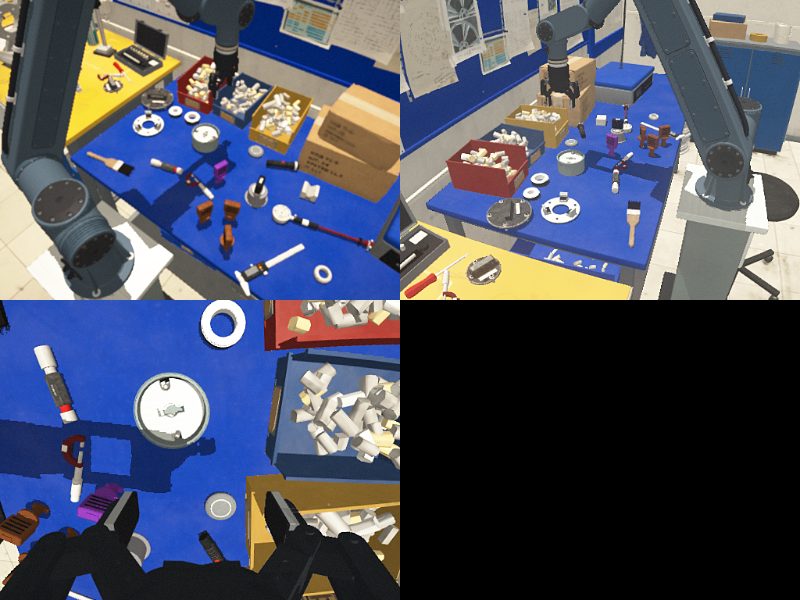

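The montage shows the canister at about (205,137), the black key in its stand at (257,190), and the light cradle at (148,124), all in the scene quarter. The wrist view also shows the disc pack. I'll enlarge crops to measure.

```bash
python3 - <<'E'
from h import *
a=cv2.imread('pics/s0.png');b=cv2.imread('pics/d0.png');c=cv2.imread('pics/w0.png')
def crop(i,u,v,w,h,s):return cv2.resize(i[v:v+h,u:u+w],None,fx=s,fy=s,interpolation=cv2.INTER_CUBIC)
# scene crops 80x60 x5 -> 400x300
m=np.vstack([np.hstack([crop(a,295,215,80,60,5),crop(a,155,130,80,60,5)]),np.hstack([crop(c,160,85,120,90,400/120),crop(b,745-512+20,115,80,60,5)])])
cv2.imwrite('pics/m1.png',m)
E
```

```text
(no output)
```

View pics/m1.png

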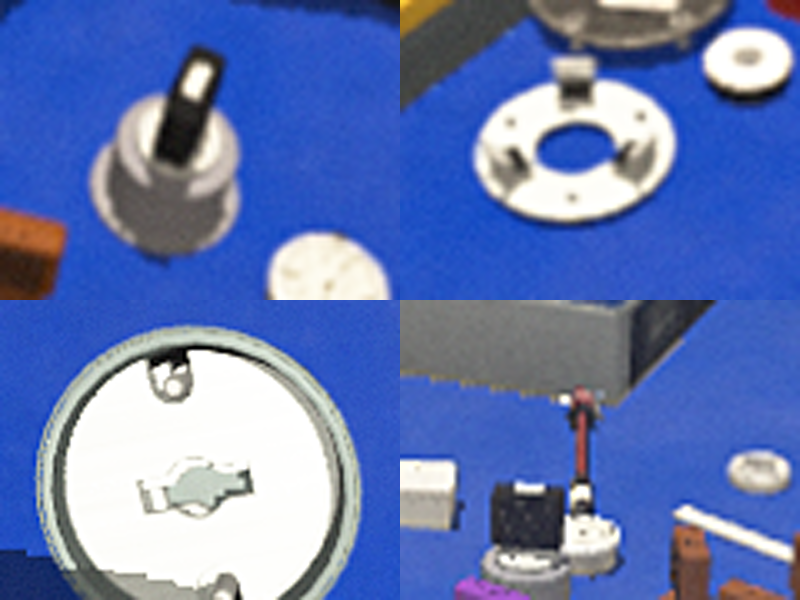

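The four crops show: key handle top at scene px ≈ (336,228); cradle ring hole at ≈ (190,159); canister rim centre in the wrist view at ≈ (219,138); and the notches running roughly along image x. The black key is also visible in the side view.

```bash
python3 - <<'E'
from h import *
import pickle;p,q,w=pickle.load(open('cams0.pkl','rb'))
S=lambda u,v:(295+u/5,215+v/5)
print('handle top',onz(p,*S(203,62),.103), 'ends',onz(p,*S(196,88),.103),onz(p,*S(208,52),.103))
print('stand rim c',onz(p,*S(178,140),.046),'foot',onz(p,*S(165,197),0.003))
D=lambda u,v:(253+u/5,115+v/5)
print('side handle top ends',onz(q,*D(492-400,487-300),.103),onz(q,*D(562-400,492-300),.103))
C=lambda u,v:(155+u/5,130+v/5)
print('cradle',onz(p,*C(576-400,150),.011), 'post top back',onz(p,*C(575-400,65),.037),onz(p,*C(495-400,145),.037),onz(p,*C(648-400,145),.037))
W=lambda u,v:(160+u*.3,85+(v-300)*.3)
print('can rim',onz(w,*W(198,487),.058),'disc c',onz(w,*W(195,487),.05),'studs',onz(w,*W(175,385),.058),onz(w,*W(222,590),.058),'notch',onz(w,*W(143,497),.05),onz(w,*W(248,480),.05))
E
```

```text
handle top [ 0.48770091 -0.25938845  0.103     ] ends [ 0.47140816 -0.26427141  0.103     ] [ 0.49477266 -0.25841946  0.103     ]
stand rim c [ 0.4781546  -0.26124342  0.046     ] foot [ 0.47136852 -0.26528545  0.003     ]
side handle top ends [ 0.49470539 -0.24390363  0.103     ] [ 0.44678709 -0.25117793  0.103     ]
cradle [0.51111132 0.27207684 0.011     ] post top back [0.55245053 0.30752776 0.037     ] [0.46499291 0.29544482 0.037     ] [0.524006   0.21767709 0.037     ]
can rim [0.58116873 0.03440566 0.058     ] disc c [0.57904969 0.03322422 0.05      ] studs [0.5749571  0.06744228 0.058     ] [ 0.58803007 -0.00097584  0.058     ] notch [0.56102855 0.02986107 0.05      ] [0.59721582 0.03556681 0.05      ]
```

drive_tool(plan="0 -15 26 68 1;0 -15 26 68 1;0 -15 26 68 1;0 -15 26 68 1;0 -15 26 68 1;0 -15 26 68 1;0 -15 26 68 1;0 -15 26 68 1")

```text
t: 0.95
ee_pos: [0.4738, -0.2619, 0.2311]
ee_rot: [[-0.0, 0.365, -0.931], [0.0, -0.931, -0.365], [-1.0, -0.001, 0.0]]
ft_force: [0.2, 0.6, 0.3]
finger_gap: 1.002
```

drive_tool(plan="0 0 0 8 1;0 0 0 12 1;0 0 0 12 1")

```text
t: 1.25
ee_pos: [0.4747, -0.2599, 0.2311]
ee_rot: [[-0.0, 0.174, -0.985], [0.0, -0.985, -0.174], [-1.0, -0.0, 0.0]]
ft_force: [-0.6, 0.5, -1.4]
finger_gap: 1.0
```

```bash
python3 - <<'E'
from h import *
import pickle
a,p=snap('wrist','w1.png');pickle.dump(p,open('cam1.pkl','wb'))
s=robot.sense();print(s['t'],s['ee_pos'],s['ee_rot'],s['joint_positions'])
for z in(.103,.046):print(proj(p,[.473,-.262,z]))
cv2.imwrite('pics/v1.png',cv2.resize(a[60:360,60:460,::-1],(800,600),interpolation=cv2.INTER_CUBIC))
E
```

```text
1.3 [ 0.4747632  -0.25988091  0.23109859] [[-4.60463270e-04  1.74942343e-01 -9.84578572e-01]
 [ 3.84560354e-04 -9.84578573e-01 -1.74942523e-01]
 [-9.99999820e-01 -4.59184491e-04  3.86086380e-04]] [-7.07384820e-01  4.15532623e-01  1.64302292e+00 -7.85456123e-06
  1.08363700e+00  6.87567870e-01]
(np.float64(259.5370830204929), np.float64(183.7889953225082))
(np.float64(259.2440406882737), np.float64(169.78764776008055))
```

View pics/v1.png

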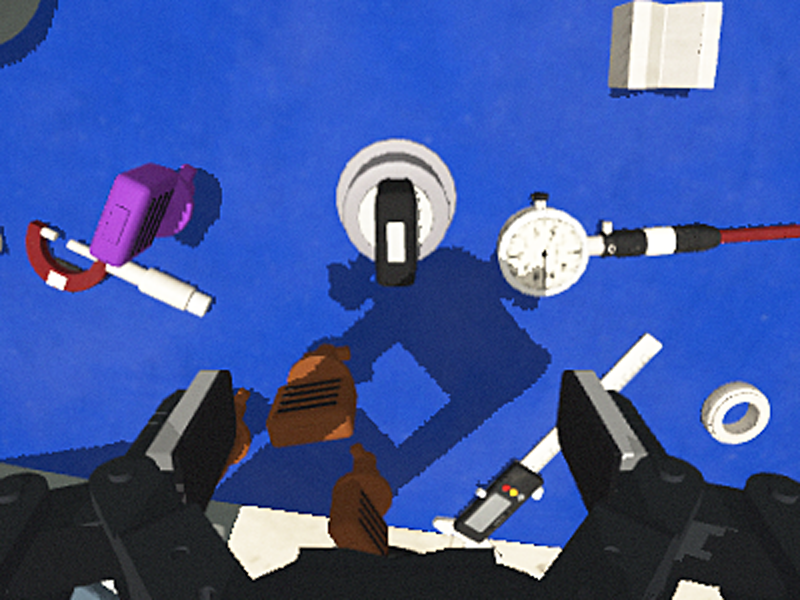

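The wrist view shows the black key upright in its stand. The handle's top face has its label at about (396,241), its near edge at v≈286 and its upper end at 178–190. Rim circles are at about (396,193).

```bash
python3 - <<'E'
from h import *
import pickle;w=pickle.load(open('cam1.pkl','rb'))
V=lambda u,v:(60+u/2,60+v/2)
for n,u,v,z in[('label',396,241,.103),('near edge',396,286,.103),('side far top',396,180,.103),('rim top',398,208,.046),('foot l',337,197,.0),('foot',397,197,0.),('foot top',397,139,0.004),('labtop',397,222,.103),('labbot',395,262,.103),('stand rim l',349,208,.046),('r',446,208,.046),('hl',377,235,.103),('hr',415,235,.103)]:
    print(n,onz(w,*V(u,v),z).round(4))
# predicted foot outline
for c in[(.473,-.262),(.4727,-.2585)]:
  f=np.array([proj(w,[c[0]+.04*np.cos(t),c[1]+.04*np.sin(t),.0]) for t in np.linspace(0,6.28,72)]);print(c,2*(f.min(0)-60),2*(f.max(0)-60))
  f=np.array([proj(w,[c[0]+.032*np.cos(t),c[1]+.032*np.sin(t),.046]) for t in np.linspace(0,6.28,72)]);print(c,2*(f.min(0)-60),2*(f.max(0)-60))
E
```

```text
label [ 0.4761 -0.2599  0.103 ]
near edge [ 0.4526 -0.2641  0.103 ]
side far top [ 0.5061 -0.2546  0.103 ]
rim top [ 0.4799 -0.2605  0.046 ]
foot l [ 0.4698 -0.221   0.    ]
foot [ 0.4768 -0.2606  0.    ]
foot top [ 0.5149 -0.2538  0.004 ]
labtop [ 0.4858 -0.2587  0.103 ]
labbot [ 0.4652 -0.2613  0.103 ]
stand rim l [ 0.4749 -0.232   0.046 ]
r [ 0.4848 -0.2884  0.046 ]
hl [ 0.4775 -0.2501  0.103 ]
hr [ 0.4808 -0.2686  0.103 ]
(0.473, -0.262) [338.53475693 142.51389596] [457.73154971 259.41435458]
(0.473, -0.262) [344.62985974 165.70721056] [452.3423955  270.42688372]
(0.4727, -0.2585) [333.30338722 142.02762137] [452.52971094 258.98432118]
(0.4727, -0.2585) [338.72020438 165.16506543] [446.46333279 269.94288505]
```

```bash
python3 - <<'E'
from h import *
a=cv2.imread('pics/w1.png');b=cv2.imread('pics/d0.png')
m=np.hstack([cv2.resize(a[125:215,210:310],(500,450),interpolation=cv2.INTER_CUBIC)])
cv2.imwrite('pics/m2.png',m)
E
```

```text
(no output)
```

View pics/m2.png

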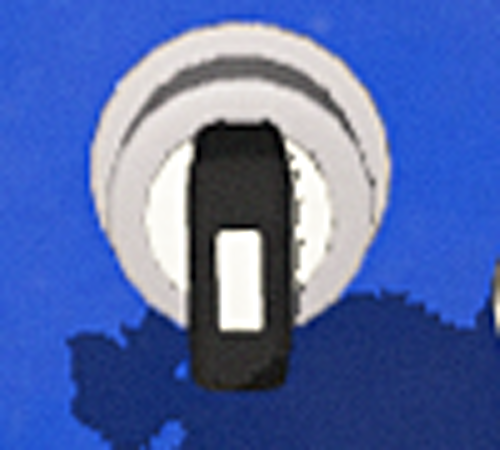

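Estimate: handle at about (0.476, −0.2605), yaw ≈ 9°. I'll descend and grip it.

drive_tool(plan="5 0.1 -0.1 1 1;10 0.1 -0.1 1 1;14.5 0.1 -0.1 1 1;16.7 0.1 -0.1 1 1;16.7 0.1 -0.1 1 1;16.7 0.1 -0.1 1 0;16.7 0.1 -0.1 1 0;16.7 0.1 -0.1 1 0", grip_force=70)

```text
t: 2.1
ee_pos: [0.4772, -0.2616, 0.0661]
ee_rot: [[0.003, 0.157, -0.988], [-0.002, -0.988, -0.157], [-1.0, 0.003, -0.002]]
ft_force: [-0.4, -0.3, -0.5]
finger_gap: 0.514
```

drive_tool(plan="0 0 0 0 0;0 0 0 0 0;0 0 0 0 0;0 0 0 0 0")

```text
t: 2.5
ee_pos: [0.4767, -0.2611, 0.0657]
ee_rot: [[0.002, 0.156, -0.988], [-0.001, -0.988, -0.156], [-1.0, 0.001, -0.001]]
ft_force: [0.2, 1.0, 5.1]
finger_gap: 0.225
```

drive_tool(plan="-1 0 0 0 0;-2.5 0 0 0 0;-5 0 0 0 0;-8 0 0 0 0;-12 0 0 0 0;-14 0 0 0 0;-14 0 0 0 0;-14 0 0 0 0")

```text
t: 3.3
ee_pos: [0.4756, -0.2604, 0.2043]
ee_rot: [[-0.0, 0.156, -0.988], [0.0, -0.988, -0.156], [-1.0, -0.0, 0.0]]
ft_force: [0.2, 0.9, -1.8]
finger_gap: 0.225
```

```bash
python3 - <<'E'
from h import *
s=robot.sense();print(s['t'],s['ee_pos'],s['ee_rot'].round(4).tolist(),s['ft_force'],s['joint_positions'],s['finger_gap'])
E
```

```text
3.3 [ 0.4756367  -0.26036141  0.20426193] [[-0.0002, 0.1565, -0.9877], [0.0002, -0.9877, -0.1565], [-1.0, -0.0002, 0.0002]] [ 0.17242263  0.88520937 -1.79636114] [-7.06991859e-01  4.51903590e-01  1.66963503e+00 -3.23429650e-05
  1.02033971e+00  7.06699411e-01] 0.2245084318929248
```

drive_tool(plan="0 -5 -1 0 0;0 -10 -2 0 0;0 -15 -3 0 0;0 -20 -4.5 0 0;0 -24 -6 0 0;0 -27.4 -6 0 0;0 -27.4 -6 0 0;0 -27.4 -6 0 0")

```text
t: 4.1
ee_pos: [0.4911, 0.0201, 0.2027]
ee_rot: [[-0.004, 0.159, -0.987], [0.0, -0.987, -0.159], [-1.0, -0.001, 0.004]]
ft_force: [0.6, -0.1, -2.0]
finger_gap: 0.222
```

```bash
python3 - <<'E'
from h import *
import pickle
s=robot.sense();print(s['t'],s['ee_pos'],s['ee_rot'].round(4).tolist(),s['ft_force'],s['joint_positions'])
a,p=snap('wrist','w2.png');pickle.dump(p,open('cam2.pkl','wb'))
b,q=snap('scene','s2.png');c,r=snap('side','d2.png')
kx=[.492,.02,.145];print(proj(p,[.581,.034,.05]),proj(p,kx),proj(q,kx),proj(r,kx))
u,v=map(int,proj(p,[.581,.034,.05]));cv2.imwrite('pics/v2.png',cv2.resize(a[max(v-70,0):max(v-70,0)+150,u-100:u+100,::-1],(800,600),interpolation=cv2.INTER_CUBIC));print(u-100,max(v-70,0))
E
```

```text
4.1 [0.49114664 0.02006528 0.20269243] [[-0.0038, 0.1588, -0.9873], [0.0002, -0.9873, -0.1588], [-1.0, -0.0008, 0.0038]] [ 0.64446687 -0.11991915 -1.99144205] [-1.86626498e-01  3.92078656e-01  1.78979944e+00 -6.29240934e-04
  9.63534768e-01  1.22503805e+00]
(np.float64(258.37744938673467), np.float64(85.79900443095555)) (np.float64(258.0929721413858), np.float64(206.97431534986453)) (np.float64(248.05347616093036), np.float64(166.99038462783292)) (np.float64(246.14763407035153), np.float64(175.9082514968033))
158 15
```

View pics/v2.png

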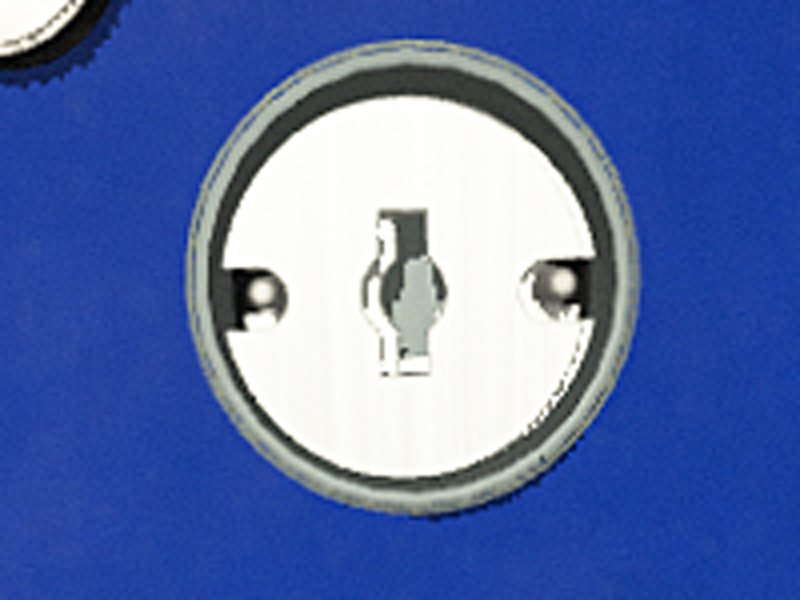

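The canister rim is centred at crop (412,278) and the top bore at (404,292). The notches run along image vertical, and the lower bores are displaced right and down. Next, the key itself for the tool-to-key offset.

```bash
python3 - <<'E'
from h import *
import pickle;w=pickle.load(open('cam2.pkl','rb'))
V=lambda u,v:(158+u/4,15+v/4)
print('bore',onz(w,*V(404.5,292),.05),'disc',onz(w,*V(409,287),.05),'rim',onz(w,*V(412,278),.054),'studs',onz(w,*V(261,291),.058),onz(w,*V(563,281),.058))
print('notch dir',onz(w,*V(402,209),.05)-onz(w,*V(406,375),.05), 'bore lr',onz(w,*V(362,292),.05),onz(w,*V(447,292),.05))
a=cv2.imread('pics/w2.png');b=cv2.imread('pics/s2.png');c=cv2.imread('pics/d2.png')
r=lambda i,u,v,W,H,s:cv2.resize(i[v:v+H,u:u+W],None,fx=s,fy=s,interpolation=cv2.INTER_CUBIC)
cv2.imwrite('pics/m3.png',np.hstack([r(a,208,150,100,150,4),r(b,213,110,50,75,8)[:, :],])[:600,:800])
E
```

```text
bore [0.57906708 0.03294038 0.05      ] disc [0.58040907 0.0320356  0.05      ] rim [0.58246571 0.03166826 0.054     ] studs [0.57370543 0.06700917 0.058     ] [ 0.58754471 -0.00413145  0.058     ]
notch dir [0.0385944  0.00726742 0.        ] bore lr [0.57740664 0.0432878  0.05      ] [0.58074772 0.02259553 0.05      ]
```

View pics/m3.png

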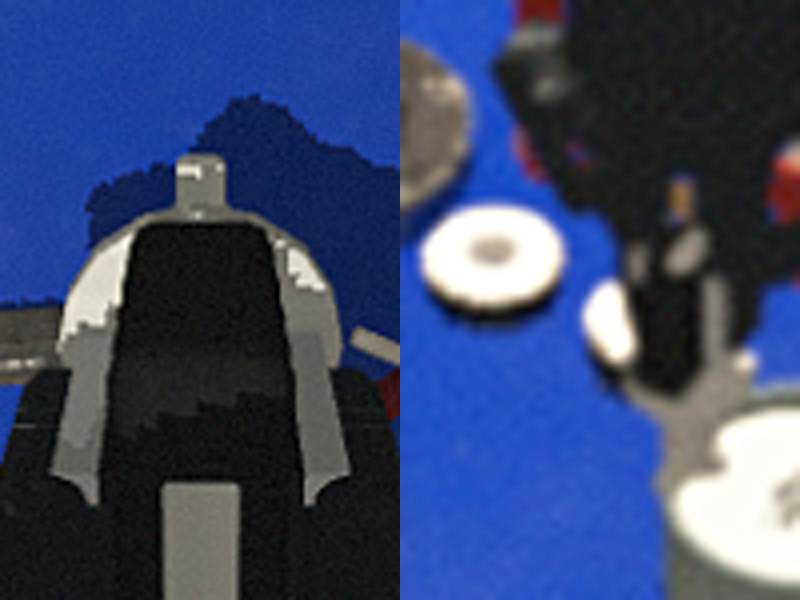

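```bash
python3 - <<'E'
from h import *
import pickle;w=pickle.load(open('cam2.pkl','rb'))
L=onz(w,258,150+155/4,.143);print('lug end',L)
d=np.array([.988,.157,0])
print('axis est',L-.0165*d)
print('collar front',onz(w,208+200/4,150+212/4,.143+.04+.0),onz(w,208+200/4,150+212/4,.143+.044))
for u in(57,343):print('collar side',onz(w,208+u/4,150+345/4,.143+.04))
E
```

```text
lug end [0.50571336 0.02228473 0.143     ]
axis est [0.48941136 0.01969423 0.143     ]
collar front [0.50957757 0.02293626 0.183     ] [0.51109339 0.0231838  0.187     ]
collar side [0.48342972 0.04188856 0.183     ]
collar side [ 0.49071441 -0.00328573  0.183     ]
```

drive_tool(plan="0 0.1 -4 -1.5 0;0 0.1 -8 -1.5 0;0 0.1 -9.1 -1.5 0;3 0.1 -9.1 -1.5 0;6 0.1 -9.1 -1.5 0;8 0.1 -9.1 -1.5 0;8 0.1 -9.1 -1.5 0;8 0.1 -9.1 -1.5 0")

```text
t: 5.05
ee_pos: [0.5825, 0.0315, 0.1242]
ee_rot: [[-0.001, 0.181, -0.984], [0.0, -0.984, -0.181], [-1.0, -0.0, 0.001]]
ft_force: [0.8, -0.2, -2.2]
finger_gap: 0.226
```

```bash
python3 - <<'E'
from h import *
import pickle
s=robot.sense();print(s['t'],s['ee_pos'],s['ee_rot'].round(4).tolist(),s['ft_force'],s['wrist_torque'])
b,q=snap('scene','s3.png');c,r=snap('side','d3.png');a,p=snap('wrist','w3.png')
pickle.dump((q,r,p),open('cam3.pkl','wb'))
R=lambda i,u,v,W,H,f:cv2.resize(i[v:v+H,u:u+W,::-1],None,fx=f,fy=f,interpolation=cv2.INTER_CUBIC)
u,v=map(int,proj(q,[.581,.033,.06]));u2,v2=map(int,proj(r,[.581,.033,.06]))
print(u,v,u2,v2,proj(p,[.581,.033,.05]))
cv2.imwrite('pics/m4.png',np.hstack([R(b,u-32,v-40,64,80,6),R(c,u2-32,v2-40,64,80,6)]))
E
```

```text
5.05 [0.58253394 0.03145594 0.12415269] [[-0.0009, 0.1807, -0.9835], [0.0, -0.9835, -0.1807], [-1.0, -0.0002, 0.0009]] [ 0.8246128  -0.22195431 -2.1614757 ] [-0.00433834  0.03474664  0.00600497]
262 168 217 198 (np.float64(255.59952698083782), np.float64(203.00408621055752))
```

View pics/m4.png

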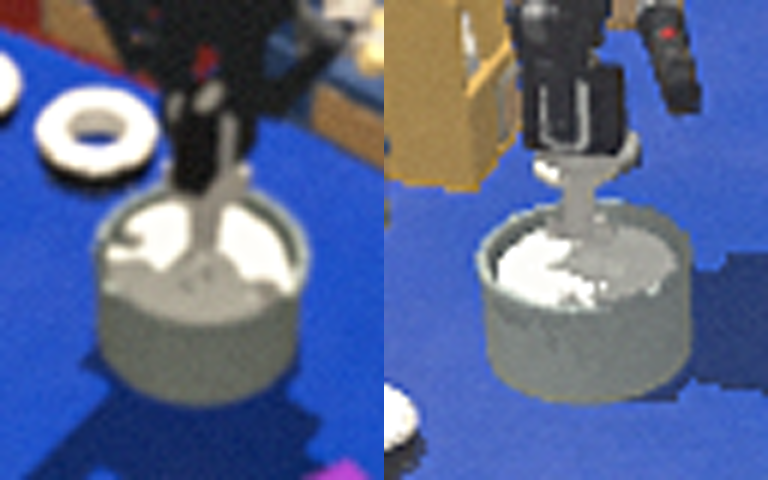

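The key is hanging straight above the canister's middle. Small correction, then feel down.

drive_tool(plan="0 -0.2 0.1 0 0;0.6 -0.2 0.1 0 0;1.1 -0.2 0.1 0 0;1.3 -0.2 0.1 0 0;1.4 -0.2 0.1 0 0;1.4 -0.2 0.1 0 0;1.4 -0.2 0.1 0 0")

```text
t: 5.9
ee_pos: [0.5813, 0.0343, 0.1103]
ee_rot: [[0.0, 0.182, -0.983], [0.0, -0.983, -0.182], [-1.0, 0.0, -0.0]]
ft_force: [-0.5, 0.9, -1.8]
finger_gap: 0.223
```

drive_tool(plan="0.1 0 0 0 0;0.2 0 0 0 0;0.2 0 0 0 0")

```text
t: 6.2
ee_pos: [0.5811, 0.0343, 0.1082]
ee_rot: [[-0.0, 0.182, -0.983], [0.0, -0.983, -0.182], [-1.0, -0.0, 0.0]]
ft_force: [0.2, 1.1, -1.4]
finger_gap: 0.225
```

drive_tool(plan="0 0.1 0 0 0;0.1 0.1 0 0 0;0.2 0.1 0 0 0;0.2 0.1 0 0 0")

```text
t: 6.6
ee_pos: [0.5813, 0.0333, 0.1061]
ee_rot: [[-0.0, 0.182, -0.983], [0.0, -0.983, -0.182], [-1.0, -0.0, 0.0]]
ft_force: [-0.4, -0.5, -2.2]
finger_gap: 0.228
```

drive_tool(plan="0.1 0 0 0 0;0.2 0 0 0 0;0.2 0 0 0 0")

```text
t: 6.9
ee_pos: [0.5813, 0.0333, 0.1041]
ee_rot: [[-0.0, 0.182, -0.983], [0.0, -0.983, -0.182], [-1.0, -0.0, 0.0]]
ft_force: [-0.6, 0.1, -1.2]
finger_gap: 0.226
```

drive_tool(plan="0.1 0 0 0 0;0.2 0 0 0 0;0.3 0 0 0 0;0.3 0 0 0 0")

```text
t: 7.3
ee_pos: [0.5813, 0.0333, 0.1011]
ee_rot: [[-0.0, 0.182, -0.983], [0.0, -0.983, -0.182], [-1.0, -0.0, 0.0]]
ft_force: [-0.5, 0.5, -1.9]
finger_gap: 0.226
```

drive_tool(plan="0.1 0 0 0 0;0.2 0 0 0 0;0.2 0 0 0 0")

```text
t: 7.6
ee_pos: [0.5815, 0.0333, 0.0997]
ee_rot: [[0.0, 0.182, -0.983], [-0.0, -0.983, -0.182], [-1.0, 0.0, -0.0]]
ft_force: [-0.6, -0.6, 0.1]
finger_gap: 0.224
```

Contact with the middle disc's top (z of the key's end ≈ 0.040). I'll enlarge the earlier bore picture to see which way the lower bores lie.

```bash
python3 - <<'E'
from h import *
a=cv2.imread('pics/w2.png')
c=a[62:114,238:282].astype(float); 
m=[np.clip(255*(c/255)**g,0,255).astype(np.uint8) for g in(2.5,.5)]
cv2.imwrite('pics/v4.png',np.hstack([cv2.resize(i,None,fx=9,fy=9,interpolation=cv2.INTER_NEAREST) for i in m]))
E
```

```text
(no output)
```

View pics/v4.png

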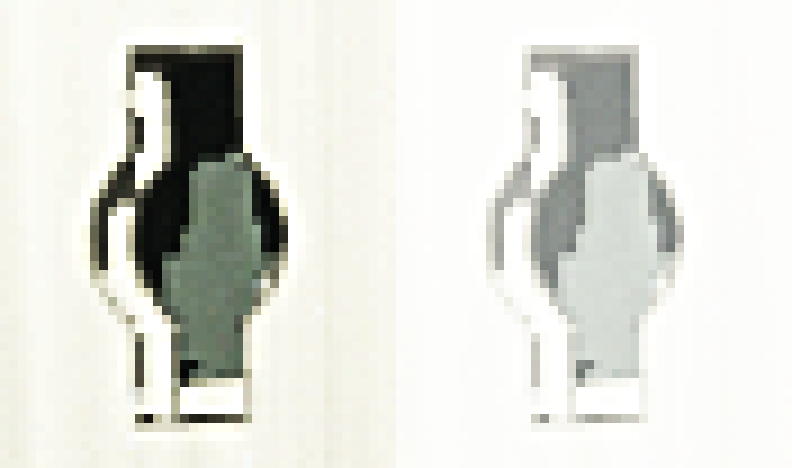

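The picture shows the middle disc's notch shifted about 4 mm right (tool +y) and about 1 mm down (tool +z) from the top's. The bottom disc's notch end is about 3.5 mm up (tool −z). I'll back off a hair, push the top disc over, then lower.

drive_tool(plan="-0.1 0 0 0 0;-0.1 0.2 0.05 0 0;-0.1 0.4 0.1 0 0;-0.1 0.4 0.1 0 0;0 0.4 0.1 0 0;0.1 0.4 0.1 0 0;0.1 0.4 0.1 0 0")

```text
t: 8.3
ee_pos: [0.5811, 0.0291, 0.0981]
ee_rot: [[-0.0, 0.182, -0.983], [-0.0, -0.983, -0.182], [-1.0, 0.0, 0.0]]
ft_force: [-0.4, 0.0, -2.2]
finger_gap: 0.225
```

drive_tool(plan="0.1 0 0 0 0;0.2 0 0 0 0;0.2 0 0 0 0")

```text
t: 8.6
ee_pos: [0.581, 0.0292, 0.0961]
ee_rot: [[-0.0, 0.182, -0.983], [0.0, -0.983, -0.182], [-1.0, -0.0, 0.0]]
ft_force: [-1.6, 0.6, -2.8]
finger_gap: 0.223
```

drive_tool(plan="0.1 0 0 0 0;0.2 0 0 0 0;0.3 0 0 0 0;0.4 0 0 0 0;0.5 0 0 0 0;0.5 0 0 0 0")

```text
t: 9.2
ee_pos: [0.581, 0.0292, 0.0911]
ee_rot: [[-0.0, 0.182, -0.983], [0.0, -0.983, -0.182], [-1.0, -0.0, 0.0]]
ft_force: [-0.5, -0.1, -1.6]
finger_gap: 0.226
```

drive_tool(plan="0.1 0 0 0 0;0.2 0 0 0 0;0.2 0 0 0 0")

```text
t: 9.5
ee_pos: [0.5813, 0.0292, 0.0896]
ee_rot: [[0.0, 0.182, -0.983], [-0.0, -0.983, -0.182], [-1.0, 0.0, -0.0]]
ft_force: [-0.1, 0.7, -0.3]
finger_gap: 0.222
```

drive_tool(plan="-0.1 0 0 0 0;-0.1 -0.1 -0.2 0 0;-0.1 -0.2 -0.45 0 0;-0.1 -0.2 -0.45 0 0;0 -0.2 -0.45 0 0;0.1 -0.2 -0.45 0 0;0.1 -0.2 -0.45 0 0")

```text
t: 10.2
ee_pos: [0.5851, 0.032, 0.088]
ee_rot: [[-0.0, 0.182, -0.983], [0.0, -0.983, -0.182], [-1.0, -0.0, 0.0]]
ft_force: [-0.5, -0.2, -2.4]
finger_gap: 0.222
```

```bash
python3 - <<'E'
from h import *
s=robot.sense();print(s['t'],s['ee_pos'],s['ft_force'],s['wrist_torque'])
E
```

```text
10.2 [0.58508977 0.03204373 0.08800143] [-0.49509189 -0.16717168 -2.37463255] [-0.00831523  0.13658896 -0.0080546 ]
```

drive_tool(plan="0.1 0 0 0 0;0.2 0 0 0 0;0.3 0 0 0 0;0.4 0 0 0 0;0.6 0 0 0 0;0.8 0 0 0 0;1 0 0 0 0;1 0 0 0 0")

```text
t: 11.0
ee_pos: [0.5852, 0.0319, 0.0779]
ee_rot: [[-0.0, 0.182, -0.983], [-0.0, -0.983, -0.182], [-1.0, -0.0, 0.0]]
ft_force: [-0.3, 0.9, -2.5]
finger_gap: 0.224
```

drive_tool(plan="0.2 0 0 0 0;0.4 0 0 0 0;0.5 0 0 0 0;0.6 0 0 0 0;0.7 0 0 0 0;0.7 0 0 0 0")

```text
t: 11.6
ee_pos: [0.5853, 0.0319, 0.0712]
ee_rot: [[0.0, 0.182, -0.983], [-0.0, -0.983, -0.182], [-1.0, 0.0, -0.0]]
ft_force: [0.1, -0.3, -2.3]
finger_gap: 0.222
```

drive_tool(plan="0.1 0 0 0 0;0.1 0 0 0 0;0.15 0 0 0 0;0.15 0 0 0 0")

```text
t: 12.0
ee_pos: [0.5853, 0.0319, 0.0698]
ee_rot: [[0.0, 0.182, -0.983], [-0.0, -0.983, -0.182], [-1.0, 0.0, -0.0]]
ft_force: [0.2, -0.4, -0.9]
finger_gap: 0.227
```

Collar touches at z≈0.0698, exactly as predicted. I'll ease up slightly, move towards the canister axis and turn the lock.

drive_tool(plan="-0.05 0 0.1 0 0;-0.05 0 0.25 0 0;-0.05 0 0.25 -8 0;-0.05 0 0.25 -16 0;-0.05 0 0.25 -24 0;-0.05 0 0.25 -32 0;-0.05 0 0.25 -40 0;-0.05 0 0.25 -40 0")

```text
t: 12.8
ee_pos: [0.5827, 0.0317, 0.0703]
ee_rot: [[0.0, 0.771, -0.636], [0.0, -0.636, -0.771], [-1.0, -0.0, -0.0]]
ft_force: [0.4, 0.0, -2.5]
finger_gap: 0.224
```

drive_tool(plan="0 0 0 -8 0;0 0 0 -16 0;0 0 0 -24 0;0 0 0 -32 0;0 0 0 -40 0;0 0 0 -40 0;0 0 0 -40 0")

```text
t: 13.5
ee_pos: [0.5827, 0.0317, 0.0703]
ee_rot: [[-0.0, 1.0, 0.004], [0.0, 0.004, -1.0], [-1.0, -0.0, -0.0]]
ft_force: [-0.1, 1.6, -1.9]
finger_gap: 0.226
```

```bash
python3 - <<'E'
from h import *
s=robot.sense();print(s['t'],s['ee_pos'],s['ee_rot'].round(3).tolist(),s['ft_force'],s['wrist_torque'],s['joint_positions'])
E
```

```text
13.5 [0.58265409 0.03168289 0.07029052] [[-0.0, 1.0, 0.004], [0.0, 0.004, -1.0], [-1.0, -0.0, -0.0]] [-0.10627323  1.62911606 -1.90762723] [ 0.28341226 -0.02691043  0.003717  ] [-1.37212090e-01  6.96922347e-01  1.66154784e+00  3.90072484e-04
  7.83285418e-01 -1.41532651e-01]
```

drive_tool(plan="-0.1 0 0 0 0;-0.2 0 0 0 0;-0.3 0 0 0 0;-0.4 0 0 0 0;-0.6 0 0 0 0;-0.8 0 0 0 0;-1 0 0 0 0;-1 0 0 0 0", grip_force=90)

```text
t: 14.3
ee_pos: [0.583, 0.0314, 0.0807]
ee_rot: [[0.001, 1.0, 0.009], [-0.0, 0.009, -1.0], [-1.0, 0.001, 0.0]]
ft_force: [-0.1, 0.4, -6.6]
finger_gap: 0.221
```

drive_tool(plan="-0.5 0 0 0 0;-1 0 0 0 0;-2 0 0 0 0;-3 0 0 0 0;-4.5 0 0 0 0;-6 0 0 0 0;-8 0 0 0 0;-8 0 0 0 0")

```text
t: 15.1
ee_pos: [0.5851, 0.0313, 0.1639]
ee_rot: [[0.008, 1.0, 0.009], [-0.001, 0.009, -1.0], [-1.0, 0.008, 0.001]]
ft_force: [1.0, -0.6, -5.5]
finger_gap: 0.225
```

```bash
python3 - <<'E'
from h import *
import pickle
s=robot.sense();print(s['t'],s['ee_pos'],s['ee_rot'].round(4).tolist(),s['ft_force'],s['wrist_torque'])
b,q=snap('scene','s5.png');c,r=snap('side','d5.png');a,p=snap('wrist','w5.png')
pickle.dump((q,r,p),open('cam5.pkl','wb'))
R=lambda i,u,v,W,H,f:cv2.resize(i[v:v+H,u:u+W,::-1],None,fx=f,fy=f,interpolation=cv2.INTER_CUBIC)
k=[.583,.031,.13]
u,v=map(int,proj(q,k));u2,v2=map(int,proj(r,k));print(u,v,u2,v2)
i=np.hstack([R(b,u-32,v-40,64,100,4),R(c,u2-32,v2-40,64,100,4)])
j=np.hstack([R(b,155,130,85,65,4),i[:260,:0]])
W=np.zeros((400,800,3),np.uint8);W[:,:512]=i[:400];cr=R(b,155,130,72,65,4);W[:260,512:]=cr
cv2.imwrite('pics/m5.png',W)
E
```

```text
15.1 [0.58512266 0.03126161 0.16386092] [[0.0076, 0.9999, 0.0088], [-0.001, 0.0088, -1.0], [-1.0, 0.0076, 0.0011]] [ 0.99535452 -0.61644444 -5.47043116] [-0.01191368 -0.11859649 -0.00750106]
264 151 215 177
```

View pics/m5.png

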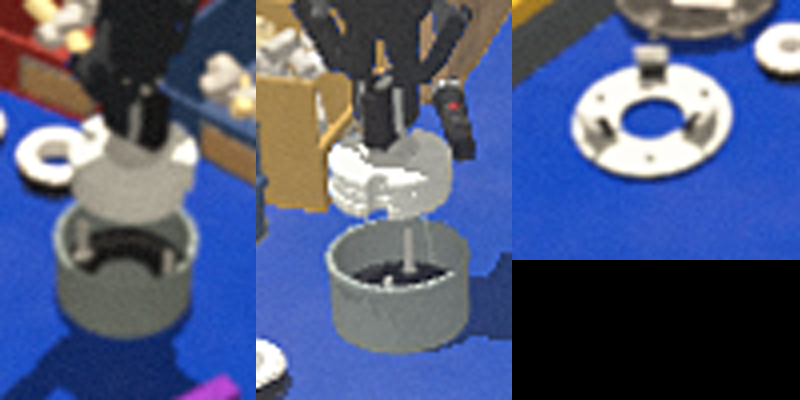

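All three discs hang level on the key and the canister is empty. Next I'll move to where the wrist camera sees the cradle.

drive_tool(plan="0 -2 -3 0 0;0 -4 -6 0 0;0 -5.5 -9 0 0;0 -7.4 -11 0 0;0 -7.4 -12 0 0;0 -7.4 -12 0 0;0 -7.4 -12 0 0;0 -7.4 -12 0 0")

```text
t: 16.05
ee_pos: [0.5088, 0.15, 0.1601]
ee_rot: [[0.001, 1.0, 0.008], [-0.0, 0.008, -1.0], [-1.0, 0.001, 0.0]]
ft_force: [0.1, 0.2, -6.1]
finger_gap: 0.225
```

```bash
python3 - <<'E'
from h import *
import pickle
s=robot.sense();print(s['t'],s['ee_pos'],s['ee_rot'].round(4).tolist(),s['ft_force'],s['joint_positions'])
a,p=snap('wrist','w6.png');pickle.dump(p,open('cam6.pkl','wb'))
print(proj(p,[.512,.272,.011]))
cv2.imwrite('pics/v6.png',cv2.resize(a[0:270,76:436,::-1],(800,600),interpolation=cv2.INTER_CUBIC))
E
```

```text
16.05 [0.50876194 0.14996052 0.16014324] [[0.0007, 1.0, 0.0077], [-0.0003, 0.0077, -1.0], [-1.0, 0.0007, 0.0003]] [ 0.08251247  0.1980914  -6.07040465] [ 7.60316955e-02  5.01528054e-01  1.74041148e+00 -5.05938117e-04
  8.98963871e-01  6.86505749e-02]
(np.float64(262.4268914654722), np.float64(52.31810948718058))
```

View pics/v6.png

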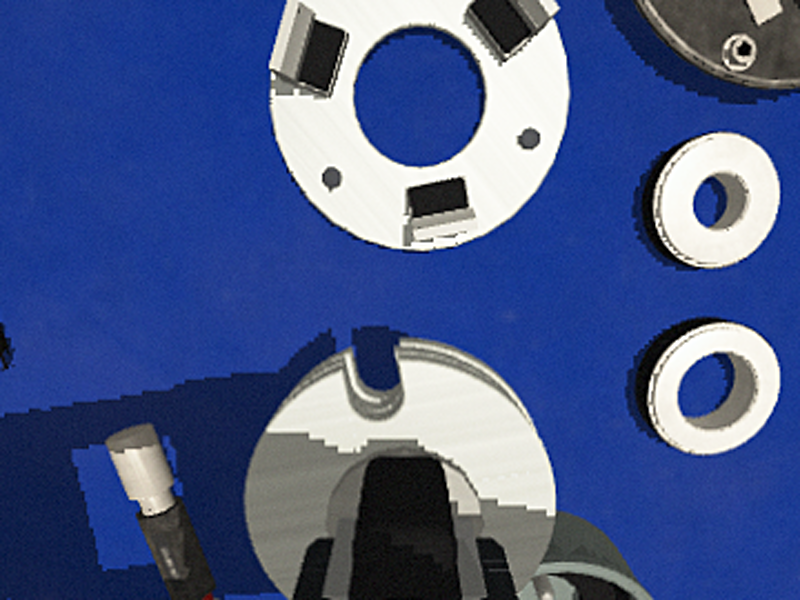

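The wrist view shows the cradle with its hole at about (420,95) and outer ring spanning u 269–570. The stack's top disc spans u 245–557, with its front edge near v≈338.

```bash
python3 - <<'E'
from h import *
import pickle;w=pickle.load(open('cam6.pkl','rb'));k=800/360
V=lambda u,v:(76+u/k,v/k)
P=lambda n,u,v,z:print(n,onz(w,*V(u,v),z).round(4))
for a in[('hole c',420,95.5),('hole l',355,97),('hole r',485,95),('hole top',420,25),('hole bot',420,166),('out l',269,97),('out r',570,95),('out bot',419,252)]:P(*a,.011)
# steps/posts (black pads on z .024)
P('pad bottom c',438,198,.024);P('pad L',323,59,.024);P('pad R',503,27,.024)
for u in(401,):P('disc front',u,338,.1384)
P('disc l',245,510,.1384);P('disc r',557,510,.1384);P('disc c row',401,510,.1384)
P('collar front',406,441,.148)
P('collar l',330,520,.148);P('collar r',482,520,.148)
c=w['world_to_cam'];print(-c[:3,:3].T@c[:3,3])
a=cv2.imread('pics/w6.png')
# outline fit of blue hole
hsv=cv2.cvtColor(a,cv2.COLOR_BGR2HSV);m=((hsv[...,0]>100)&(hsv[...,0]<130)&(hsv[...,1]>120)).astype(np.uint8)
n,l,st,ce=cv2.connectedComponentsWithStats(m,connectivity=4);i=l[43,265];print('hole comp',st[i],ce[i],onz(w,*ce[i],.011))
E
```

```text
hole c [0.5143 0.2803 0.011 ]
hole l [0.4868 0.2795 0.011 ]
hole r [0.5418 0.2809 0.011 ]
hole top [0.5139 0.3077 0.011 ]
hole bot [0.5147 0.2518 0.011 ]
out l [0.4503 0.2796 0.011 ]
out r [0.5781 0.2817 0.011 ]
out bot [0.5148 0.2153 0.011 ]
pad bottom c [0.5222 0.2382 0.024 ]
pad L [0.4751 0.2916 0.024 ]
pad R [0.5466 0.3041 0.024 ]
disc front [0.5073 0.2    0.1384]
disc l [0.4624 0.1495 0.1384]
disc r [0.5529 0.1502 0.1384]
disc c row [0.5076 0.15   0.1384]
collar front [0.5088 0.1747 0.148 ]
collar l [0.4882 0.1515 0.148 ]
collar r [0.5299 0.1518 0.148 ]
[0.50772596 0.23110373 0.30367822]
hole comp [ 235   12   59   63 2872] [264.25731198  43.15006964] [0.51362378 0.28011968 0.011     ]
```

```bash
python3 - <<'E'
from h import *
import pickle
from scipy.optimize import least_squares
p,q,w=pickle.load(open('cams0.pkl','rb'));w6=pickle.load(open('cam6.pkl','rb'))
def hole(f,P,g):
    a=cv2.imread('pics/'+f);hsv=cv2.cvtColor(a,cv2.COLOR_BGR2HSV);m=((hsv[...,0]>100)&(hsv[...,0]<130)&(hsv[...,1]>100)).astype(np.uint8)
    n,l,st,ce=cv2.connectedComponentsWithStats(m,connectivity=4);u,v=map(round,proj(P,g));i=l[v,u]
    t=np.linspace(0,2*np.pi,60)
    def mod(c): # visible hole = top-edge ∩ bottom-edge polygons
        s=8;I=[]
        for z in(.011,0.0):
            k=np.array([proj(P,[c[0]+.028*np.cos(x),c[1]+.028*np.sin(x),z]) for x in t]);M=np.zeros((384*s,512*s),np.uint8);cv2.fillPoly(M,[((k+.5)*s).astype(int)],1);I.append(M)
        mm=cv2.moments(I[0]&I[1],True);return np.array([mm['m10']/mm['m00'],mm['m01']/mm['m00']])/s-.5, mm['m00']/s/s
    c=np.array(g[:2])
    for _ in range(3):
        d=onz(P,*ce[i],.0055)[:2]-onz(P,*mod(c)[0],.0055)[:2];c=c+d
    print(f,st[i],ce[i],c.round(4),mod(c)[1])
hole('s0.png',p,[.511,.274,.0055]);hole('d0.png',q,[.511,.274,.0055]);hole('w6.png',w6,[.514,.280,.0055])
E
```

```text
s0.png [183 155  16  10 118] [189.89830508 159.37288136] [0.5168 0.2793] 116.265625
d0.png [195 262  21  13 201] [205.26368159 267.70149254] [0.5131 0.2787] 173.0625
w6.png [ 235   12   59   63 2885] [264.25511265  43.15285962] [0.5139 0.2811] 2731.375
```

Three cameras agree on the cradle at about (0.514, 0.2795). One disc slot would line up with a post at −78°, so I'll also turn the stack by 30° so that solid rim sits on all three posts.

drive_tool(plan="0 0.7 -2 4 0;0 0.7 -4.5 8 0;0 0.7 -7 12 0;0 0.7 -9.5 16 0;0 0.7 -11.5 20 0;0 0.7 -13 25 0;0 0.7 -13 30 0;0 0.7 -13 30 0")

```text
t: 16.9
ee_pos: [0.514, 0.2806, 0.16]
ee_rot: [[-0.0, 0.87, -0.492], [-0.0, -0.492, -0.87], [-1.0, 0.0, 0.0]]
ft_force: [0.4, 0.3, -5.6]
finger_gap: 0.221
```

drive_tool(plan="1.5 0 0 0 0;3 0 0 0 0;4.5 0 0 0 0;5.5 0 0 0 0;6 0 0 0 0;6 0 0 0 0")

```text
t: 17.5
ee_pos: [0.5135, 0.2804, 0.0996]
ee_rot: [[-0.001, 0.87, -0.493], [-0.0, -0.493, -0.87], [-1.0, -0.001, 0.001]]
ft_force: [-0.1, -0.2, -5.8]
finger_gap: 0.221
```

```bash
python3 - <<'E'
from h import *
import pickle
s=robot.sense();print(s['t'],s['ee_pos'],s['ee_rot'].round(4).tolist(),s['ft_force'])
b,q=snap('scene','s7.png');c,r=snap('side','d7.png');a,p=snap('wrist','w7.png')
pickle.dump((q,r,p),open('cam7.pkl','wb'))
R=lambda i,u,v,W,H,f:cv2.resize(i[v:v+H,u:u+W,::-1],None,fx=f,fy=f,interpolation=cv2.INTER_CUBIC)
k=[.514,.28,.05]
u,v=map(int,proj(q,k));u2,v2=map(int,proj(r,k));print(u,v,u2,v2,proj(p,[.514,.28,.02]))
cv2.imwrite('pics/m7.png',np.hstack([R(b,u-25,v-30,50,60,8),R(c,u2-25,v2-30,50,60,8)]))
E
```

```text
17.5 [0.51348088 0.28035567 0.09964901] [[-0.0013, 0.8703, -0.4925], [-0.0005, -0.4925, -0.8703], [-1.0, -0.0009, 0.0011]] [-0.1247543  -0.2201567  -5.78431433]
187 149 203 254 (np.float64(258.3332013201725), np.float64(199.1092133255921))
```

View pics/m7.png

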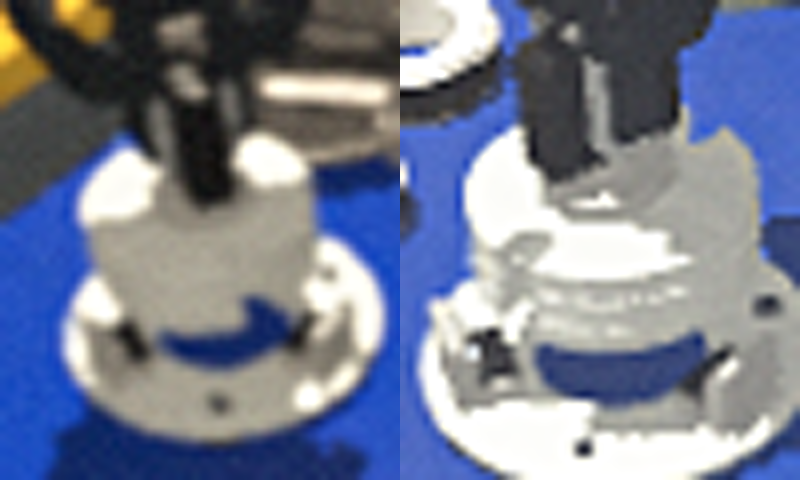

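Side view: the stack hangs level above the cradle, its disc edges spanning u≈465–755. Scene view: u≈80–315. I'll check the centring numerically.

```bash
python3 - <<'E'
from h import *
import pickle;q,r,p=pickle.load(open('cam7.pkl','rb'))
def ext(P,c,rad,z,o):
    f=(np.array([proj(P,[c[0]+rad*np.cos(t),c[1]+rad*np.sin(t),z]) for t in np.linspace(0,6.28,90)])-o)*8;return f.min(0).round(),f.max(0).round()
# stack bottom z = TCP-.0517
for n,P,o in(('scene',q,(162,119)),('side',r,(178,224))):
    print(n,'stack at tcp: top',ext(P,(.5135,.2804),.045,.078,o),'bot',ext(P,(.5135,.2804),.045,.048,o),'cradle',ext(P,(.514,.2795),.064,.011,o))
    a=np.array(proj(P,[.5135,.2804,.06]));print('px per +5mm x,y',8*(np.array(proj(P,[.5185,.2804,.06]))-a),8*(np.array(proj(P,[.5135,.2854,.06]))-a))
E
```

```text
scene stack at tcp: top (array([ 80., 119.]), array([309., 270.])) bot (array([ 91., 176.]), array([316., 327.])) cradle (array([ 60., 213.]), array([373., 428.]))
px per +5mm x,y [ 8.60963364 -6.67109366] [-9.14122692 -5.06199759]
side stack at tcp: top (array([54., 87.]), array([345., 264.])) bot (array([ 63., 162.]), array([349., 342.])) cradle (array([ 14., 213.]), array([413., 473.]))
px per +5mm x,y [-14.52935534  -3.23568786] [-6.67785825  9.43538963]
```

Stack and cradle show the same small offset in the side camera, so they're centred on each other to within about 1 mm. Lowering gently.

drive_tool(plan="0.4 0 0 0 0;0.8 0 0 0 0;1.2 0 0 0 0;1.5 0 0 0 0;1.8 0 0 0 0;2 0 0 0 0;2.1 0 0 0 0;2.1 0 0 0 0")

```text
t: 18.45
ee_pos: [0.5135, 0.2809, 0.0791]
ee_rot: [[-0.0, 0.87, -0.492], [-0.0, -0.492, -0.87], [-1.0, -0.0, 0.0]]
ft_force: [1.0, 0.1, -5.6]
finger_gap: 0.223
```

drive_tool(plan="0.1 0 0 0 0;0.2 0 0 0 0;0.3 0 0 0 0;0.3 0 0 0 0")

```text
t: 18.85
ee_pos: [0.5135, 0.2809, 0.0762]
ee_rot: [[-0.0, 0.87, -0.492], [-0.0, -0.492, -0.87], [-1.0, -0.0, 0.0]]
ft_force: [0.2, 0.2, -5.9]
finger_gap: 0.222
```

drive_tool(plan="0.1 0 0 0 0;0.1 0 0 0 0")

```text
t: 19.05
ee_pos: [0.5138, 0.281, 0.0757]
ee_rot: [[0.0, 0.87, -0.492], [0.0, -0.492, -0.87], [-1.0, 0.0, -0.0]]
ft_force: [-0.2, -0.1, -2.1]
finger_gap: 0.224
```

drive_tool(plan="0.1 0 0 0 0;0.1 0 0 0 0")

```text
t: 19.25
ee_pos: [0.5137, 0.2809, 0.0746]
ee_rot: [[0.001, 0.87, -0.492], [0.0, -0.492, -0.87], [-1.0, 0.0, -0.0]]
ft_force: [0.2, -0.6, -1.2]
finger_gap: 0.223
```

The discs touched down at the predicted height and the load dropped to the key's weight alone. Now the collar comes down, then I release.

drive_tool(plan="0.05 0 0 0 0;0.1 0 0 0 0;0.1 0 0 0 0")

```text
t: 19.55
ee_pos: [0.5137, 0.281, 0.0737]
ee_rot: [[0.0, 0.87, -0.492], [0.0, -0.492, -0.87], [-1.0, 0.0, -0.0]]
ft_force: [-2.1, -1.3, 2.1]
finger_gap: 0.224
```

drive_tool(plan="0 0 0 0 0.3;0 0 0 0 0.4;0 0 0 0 0.6;0 0 0 0 0.6;0 0 0 0 0.6;0 0 0 0 0.6")

```text
t: 20.15
ee_pos: [0.5136, 0.2809, 0.0733]
ee_rot: [[0.0, 0.87, -0.492], [0.0, -0.492, -0.87], [-1.0, 0.0, -0.0]]
ft_force: [0.1, -0.8, -1.0]
finger_gap: 0.597
```

drive_tool(plan="-0.5 0 0 0 0.6;-2 0 0 0 0.6;-5 0 0 0 0.6;-9 0 0 0 0.6;-12 0 0 0 0.6;-12 0 6 0 0.6;-12 0 12 0 0.6;-12 0 12 0 0.6")

```text
t: 20.95
ee_pos: [0.4511, 0.1741, 0.1937]
ee_rot: [[-0.003, 0.87, -0.493], [-0.001, -0.493, -0.87], [-1.0, -0.002, 0.003]]
ft_force: [0.6, -0.4, -0.7]
finger_gap: 0.597
```

```bash
python3 - <<'E'
from h import *
s=robot.sense();print(s['t'],s['ee_pos'],s['ft_force'],s['finger_gap'])
b,q=snap('scene','s8.png');c,r=snap('side','d8.png');a,p=snap('wrist','w8.png')
R=lambda i,u,v,W,H,f:cv2.resize(i[max(v,0):max(v,0)+H,u:u+W,::-1],None,fx=f,fy=f,interpolation=cv2.INTER_CUBIC)
k=[.514,.28,.06]
u,v=map(int,proj(q,k));u2,v2=map(int,proj(r,k));u3,v3=map(int,proj(p,k));print(u3,v3)
W=np.hstack([R(b,u-25,v-35,50,70,6),R(c,u2-25,v2-35,50,70,6)])
X=R(a,min(max(u3-80,0),512-160),v3-100,160,200,2.1);cv2.imwrite('pics/m8.png',np.hstack([W[:420],np.vstack([X,np.zeros((420,X.shape[1],3),np.uint8)])[:420,:200+0]]) if 0 else W)
Y=np.zeros((420,800,3),np.uint8);x=R(a,min(max(u3-50,0),412),v3-105,100,210,2);Y[:,:600]=W;Y[:min(420,x.shape[0]),600:600+x.shape[1]]=x[:420]
cv2.imwrite('pics/m8.png',Y)
E
```

```text
20.95 [0.45110611 0.17411565 0.19369123] [ 0.55583844 -0.39146842 -0.71984398] 0.5970138025978371
259 49
```

View pics/m8.png

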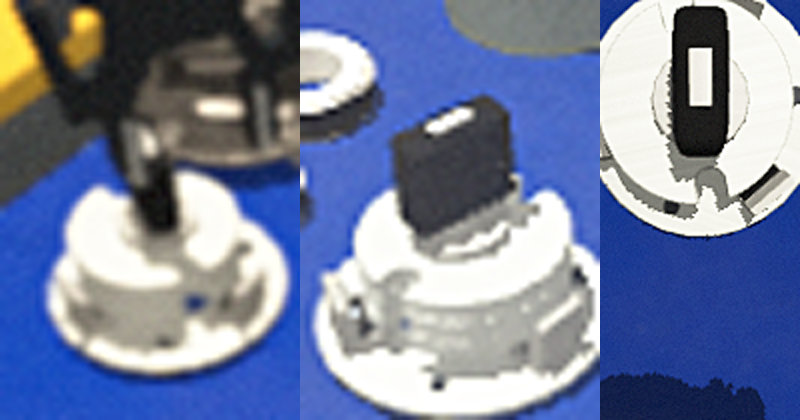

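The final picture shows the stack sitting level inside the three posts, with the key upright. Its handle points along the disc slot, so it is still turned about 80–90° to the notches, and the gripper is clear. Handing in.

```bash
python3 -c "
from plant import robot
print(robot.finish_job())"
```

```text
the job is handed in; nothing more can be done
None
```

The job is done and handed in at about 21 s. The three discs sit in the wash cradle with the locked key standing in them, and the gripper is clear.

**What I did:**
- **Threading:** I took the black key from its stand and felt it down through the three discs, pushing them into line on the way. Readings between steps never showed more than a few newtons of contact.
- **Locking:** I turned the key 80° under the pack.
- **Lifting:** The pack came out as one stack; the wrist force rose from about 2 N to 6 N.
- **Placing:** I turned the stack 30° so no rim slot would land on a cradle post, set it down and released it.

**Last checks:**
- **Height:** The discs touched down, and the collar then came to rest, at the heights I had worked out.
- **Level and locked:** The final pictures show the stack level inside the posts. The key is upright, with its handle roughly along the rim slots, so it is still locked.
- **Disagreement:** My first rough cradle reading from the scene camera was off by about 7 mm. A better measurement in all three cameras agreed to about 4 mm, and the set-down went without trouble.
- **Not checked:** I did not compare the bystanders with their starting positions. No reading showed contact with them.

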